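# Bring a pendant under the inspection microscope

## Robot

A 6-joint arm with a two-finger parallel gripper is mounted at the origin on the work surface. World frame = base frame: x ahead of the robot, y to its left, z up, the work surface at z = 0. Lengths are in m, angles in degrees, forces in N, time in s.
With the tool pointing down it reaches from about 0.3 to 0.95 m from the base axis. Payload 3.1 kg.
Tool frame: the origin (TCP) lies at the very end of the fingers, on their centre line; the grasp point (between the pads) lies 19 mm behind it; z points along the fingers, y is the line along which they close (so a half turn about z gives the same grasp; the last joint's range is limited). The gripper opens to 85 mm and grips with 20 to 120 N. Pads are 22 mm wide; open, the fingers measure 114 mm over their backs; the gripper's body (76 mm by 85 mm) begins 54 mm behind the grasp point. The pads swing forward as they close: fully open they stand 13 mm farther back than shut.
Start: joints at [-77.332, 17.653, 93.61, -0, 68.738, -3.994], TCP at [0.179, -0.599, 0.231] pointing down, gripper open.
Joint ranges: [-175.34, 175.34], [-45.06, 112.39], [2.9, 150.54], [-68.45, 248.45], [3.09, 151.38], [-168.51, 168.51]. Speed limits (degrees/s): [159.86, 159.86, 180, 180, 180, 180].

## Interface

Orientations are given as [roll, pitch, yaw] about the fixed x, y, z axes, in that order (R = Rz(yaw) Ry(pitch) Rx(roll)).
In Python, from station import robot gives the robot as it stands.
- The arm moves only by the tool send_rows, never from a script. Its arguments are lists of equal length, an entry for each row: "travel": the shift along the tool's x, y, z in cm, a list of three; "yaw": the turn about the tool's z in degrees. In form: {"travel": [[x, y, z], ...], "yaw": [yaw, ...]}. A call has 1 to 20 rows; each row shifts and turns the commanded pose from where the row before left it, along the tool's axes as they then stand; what a row does not reach is not made up. A row lasts 1/10 s, in which the tool goes at most 50 mm and 8.59 degrees, less where a joint would pass 70% of its speed; a pose out of reach is approached as far as the arm can. A call is refused whole if a number of a shift passes 5 or a number of a turn 8.59, either way. A call with a gripper value outside its range is refused whole. "gripper" is the closure in counts, from 0 (fully open) to 255 (shut), set as the call begins (left out, the last holds). The fingers move at their own pace and stop on an object; "force" is the grip in N (left out, the last holds). Time passes only in rows, so rows that do not move let the fingers close. It gives the time, the measured TCP pose, the force, the opening and the grip force at its end, in the units of the state.
- robot.read_state(): the state, without advancing time (a new reading comes with each control period).
- robot.snapshot(name): name is "scene" or "side" or "wrist"; returns (picture, depth): 400x640x3 uint8, red, green, blue; 400x640 float32, m along the optical axis (not along the pixel's ray), 0 where there is no reading.
- robot.camera_model(name): a dict with "camera_matrix" (3x3 intrinsics, pixels), "view" (4x4, takes a point from world to camera coordinates); the wrist camera has in their place "hand_eye" (4x4, takes a point from camera to tool coordinates, whose origin is the TCP and whose axes are the flange's). Camera axes: x right, y down, z forward; pixel columns grow to the right and rows downward; lengths in m; the calibration is good to about 2 mm. A picture is of the moment at which its call begins: read the wrist's pose just before it. camera_model takes no time and is no camera call.
- robot.job_done(): hands the job in; it is judged then, once.
The state is a dict: "time_s": time; "joints": joint angles; "qd": joint speeds; "joint_torque": joint torques, N m; "ee_pos": TCP position; "eef_rot": TCP orientation; "contact_force": force on the tool from outside, world axes, zero at the start; "ft_torque": the same for the moment, N m; "gripper_width": finger opening in m; "grasp_force": force on a finger pad.
Only numpy, scipy, OpenCV 4.12 (cv2) and the standard library are available. Lean on these libraries where they do the work, as an engineer would, in place of code of your own. Each camera call takes 0.05 s, during which the arm holds its last target. There are 200 camera calls.

## Task

A pendant lies in the covered dish on the sliding stage of the stall's inspection microscope. Lift the lid off the dish by its knob and set it down gently, knob up, on the square leather mat; then take the stage by its upright finger grip and slide it smoothly towards the lens until you feel the ball catch click into its notch, without running past it. Finish while holding: keep the grip between the fingers with the stage still in the notch so that the picture can be taken, and leave the other things on the table where they are.

Things in the scene. Friction and masses are not known exactly. Their poses are not given: they have to be found in the camera images.
- scope: fixed microscope base, a flat white slab 190 x 380 mm, 14 mm thick, on the table, turned up to 15 degrees either way. Origin on the table under the middle line of its rail; y runs along the rail, +y to the loading end, -y to the lens; x points across it, away from the robot, to the column. The slab covers -57 to +133 mm in x, -168 to +212 mm in y.
- lens (a point): centre of the lens, at the lower end of the black camera tube (diameter 35 mm), above the rail's middle line, 85 mm over the table; axes as the base's. Tube and column (82 mm beyond the rail) reach up to 305 mm. The column foot is clamped at a varying place along the base and the notch goes with it: the stage is in the notch when the dish centre is straight below the lens.
- dish (a point): middle of the rim of the round open black dish, fixed on the stage: outer diameter 80 mm, rim 58 mm above the table; axes as those of the base. The dish starts 120 to 180 mm from below the lens, on the +y (loading) side.
- stage (a joint): stage travel, m: 0 at the loading end, where it starts; grows towards the lens (base's -y); stops at 0.205, 25 mm or more past the notch. Drag about 1.2 N; it stays where left. A sprung ball in its far edge runs on the column foot's steel edge; at the notch (9 mm wide) it drops 2 mm in and so draws the stage the last 3 to 4 mm home with up to 6 N, then resists: 6 to 8 N push it out again.
- grip (a point): upright black finger grip on the stage, a bar 12 mm thick (across the rail, x), 34 mm long (along it, y), 46 mm high; this point is the middle of its underside, on the stage's flat top 38 mm over the table, 120 mm to the loading side (+y) of the dish centre; axes as the base's. Its top is 84 mm over the table.
- lid_center (a point): centre (half-way up) of the loose wooden lid, which starts on the dish, its underside 54 mm over the table. 40 mm high: plug of diameter 68, 4 mm high, loose in the dish; flat disc of diameter 86 up to 8 mm; above it a round knob, 14 mm thick at its foot, 20 mm from 19 to 37 mm above the underside (1 mm below to 17 mm above this point). About 90 g. z up.
- mat: square leather mat, 160 x 160 mm, 4 mm thick, lying fixed on the table to the left of the base; origin at the middle of its underside, edges along its x and y.
- jar: bystander: small closed amber glass jar, diameter 56 mm, 75 mm high, beyond the mat; origin at the middle of its underside.
- bracelets: bystander: black bracelet stand, foot 140 x 90 mm, with a padded bar 200 mm long (along its x), 154 mm high in all, hung with leather bracelets, at the right; origin at the middle of its underside.
- tags: bystander: stack of four wooden name tags about 100 x 60 x 20 mm, at the right; origin at the middle of its underside.

How it is judged:
By the outcome, as a careful person would: the job done as asked, in the order asked, and still so for the second after the job is handed in, while the arm keeps its last pose, push and grip.
It also fails if it takes over 69 s, if anything falls off the work surface, if the arm or the gripper's body presses on something with over 40 N, if the wrist force passes 120 N, or if a joint passes its speed limit or range.

## Working session

There is one attempt and no reset: what is moved stays moved. The work goes in short steps, Python scripts to look and compute and a tool call to move; the robot and the scene stay as the last step left them, time stands still between calls to the robot, and variables do not carry over. Pictures are saved under pics/ and viewed, at most 10 in all, crops included, and the job is handed in when it is done.

Besides the shell and the picture viewer there is one more tool, called after "Request:" as name(argument=value, ...) on one line, values as JSON. send_rows: Moves the arm, as the interface text tells. Its arguments: {"type":"object","properties":{"travel":{"type":"array","items":{"type":"array","items":{"type":"number"}}},"yaw":{"type":"array","items":{"type":"number"}},"gripper":{"type":"number"},"force":{"type":"number"}},"required":["travel","yaw"]}

```bash
mkdir -p pics; ls; cat > h.py <<'E'
import numpy as np, cv2
from station import robot
def snap(n,f):
    p,d=robot.snapshot(n); cv2.imwrite('pics/'+f,p[:,:,::-1]); np.save('pics/'+f[:-4]+'.npy',d); return p,d
def cloud(n,d):
    m=robot.camera_model(n);K=np.array(m['camera_matrix']);V=np.array(m['view'])
    v,u=np.indices(d.shape); P=np.stack([(u-K[0,2])/K[0,0]*d,(v-K[1,2])/K[1,1]*d,d],-1)
    return (P-V[:3,3])@V[:3,:3]
E
python3 - <<'E'
from h import *
s=robot.read_state();print({k:np.round(v,3).tolist() for k,v in s.items()})
for n in('scene','side'):
    p,d=snap(n,n+'1.png'); m=robot.camera_model(n);V=np.array(m['view']);print(n,np.round(-V[:3,:3].T@V[:3,3],3),np.round(V[2,:3],2))
a=cv2.imread('pics/scene1.png');b=cv2.imread('pics/side1.png')
E
```

```text
pics
{'time_s': 0.0, 'joints': [-77.333, 17.706, 93.689, -0.001, 68.737, -3.993], 'qd': [0.026, 0.017, 0.009, -0.025, -0.08, 0.034], 'joint_torque': [0.0, -41.525, -27.666, -0.0, 0.01, -0.0], 'ee_pos': [0.179, -0.598, 0.23], 'eef_rot': [-179.869, -0.008, 16.66], 'contact_force': [0.598, -0.692, -0.188], 'ft_torque': [0.062, -0.056, 0.016], 'grasp_force': 0.0, 'gripper_width': 0.085}
scene [ 0.998 -0.648  0.967] [-0.37  0.53 -0.76]
side [0.248 0.848 0.765] [ 0.28 -0.75 -0.6 ]
```

View pics/scene1.png

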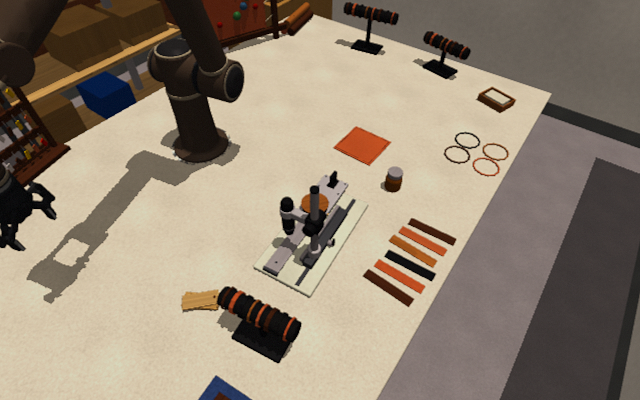

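View pics/side1.png

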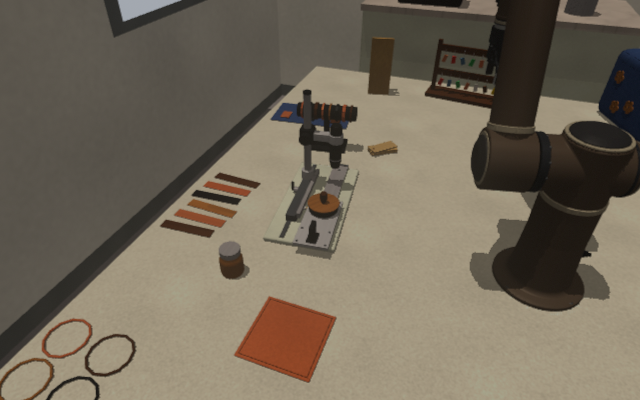

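The side view shows the mat (about 287,337), grip (312,232), lid (322,203), tube (336,150) and jar (231,260). I'll enlarge the microscope and measure from depth.

```bash
python3 - <<'E'
from h import *
a=cv2.imread('pics/side1.png')[80:255,260:380]
cv2.imwrite('pics/c1.png',cv2.resize(a,None,fx=3.4,fy=3.4,interpolation=cv2.INTER_CUBIC))
p=cv2.imread('pics/side1.png')
d=np.load('pics/side1.npy');P=cloud('side',d)
hsv=cv2.cvtColor(p,cv2.COLOR_BGR2HSV)
# mat
m=(hsv[...,0]<12)&(hsv[...,1]>150)&(hsv[...,2]>90); m[:290]=0;m[:,:230]=0;m[:,345:]=0
q=P[m];print('mat',len(q),np.round(np.median(q,0),4),cv2.minAreaRect((q[:,:2]*1000).astype(np.float32)))
# lid & knob by height in wood colour region
R=P[175:225,300:345].reshape(-1,3)
for lo,hi in((.058,.0655),(.082,.1)):
    k=R[(R[:,2]>lo)&(R[:,2]<hi)];print('lid',lo,len(k),k.min(0).round(4),k.max(0).round(4),k.mean(0).round(4))
R=P[212:250,300:325].reshape(-1,3)
k=R[(R[:,2]>.075)&(R[:,2]<.09)];print('griptop',len(k),k.min(0).round(4),k.max(0).round(4),k.mean(0).round(4))
R=P[80:300,255:375].reshape(-1,3)
k=R[(R[:,2]>.009)&(R[:,2]<.02)];print('slab',len(k),cv2.minAreaRect((k[:,:2]*1000).astype(np.float32)))
R=P[225:290,205:255].reshape(-1,3);k=R[(R[:,2]>.068)&(R[:,2]<.08)];print('jar',k.mean(0).round(3),len(k))
R=P[80:185,290:370].reshape(-1,3);k=R[(R[:,2]>.15)];print('tubes',len(k)); 
for lo in np.arange(.07,.32,.02):
  k=R[(R[:,2]>lo)&(R[:,2]<lo+.02)&(R[:,1]>-.45)]
  if len(k):print(round(lo,2),len(k),k.min(0).round(3),k.max(0).round(3))
E
```

```text
mat 5088 [0.4856 0.3658 0.0033] ((428.3631591796875, 569.5601196289062), (192.75857543945312, 635.6866455078125), 16.118877410888672)
lid 0.058 431 [ 0.5008 -0.0641  0.058 ] [0.5867 0.02   0.0649] [ 0.5413 -0.0168  0.061 ]
lid 0.082 62 [ 0.5248 -0.0316  0.0821] [0.5524 0.0954 0.0947] [0.5394 0.006  0.0883]
griptop 58 [0.5231 0.0787 0.0752] [0.536  0.1146 0.0867] [0.5289 0.1006 0.0813]
slab 2434 ((675.358642578125, -379.8404541015625), (360.2197265625, 1014.851318359375), 14.063359260559082)
jar [0.682 0.237 0.074] 285
tubes 1284
0.07 83 [ 0.546 -0.416  0.07 ] [ 0.679 -0.144  0.09 ]
0.09 145 [ 0.543 -0.419  0.09 ] [ 0.764 -0.145  0.11 ]
0.11 345 [ 0.542 -0.448  0.11 ] [ 0.765 -0.146  0.13 ]
0.13 504 [ 0.541 -0.442  0.13 ] [ 0.768 -0.145  0.15 ]
0.15 293 [ 0.539 -0.436  0.15 ] [ 0.768 -0.121  0.17 ]
0.17 316 [ 0.538 -0.199  0.17 ] [ 0.656 -0.119  0.19 ]
0.19 279 [ 0.538 -0.198  0.19 ] [ 0.66 -0.12  0.21]
0.21 131 [ 0.542 -0.179  0.21 ] [ 0.649 -0.145  0.23 ]
0.23 53 [ 0.629 -0.161  0.231] [ 0.649 -0.144  0.249]
0.25 55 [ 0.63  -0.162  0.25 ] [ 0.648 -0.146  0.27 ]
0.27 57 [ 0.63  -0.161  0.27 ] [ 0.648 -0.146  0.289]
0.29 72 [ 0.629 -0.168  0.291] [ 0.653 -0.145  0.309]
```

View pics/c1.png

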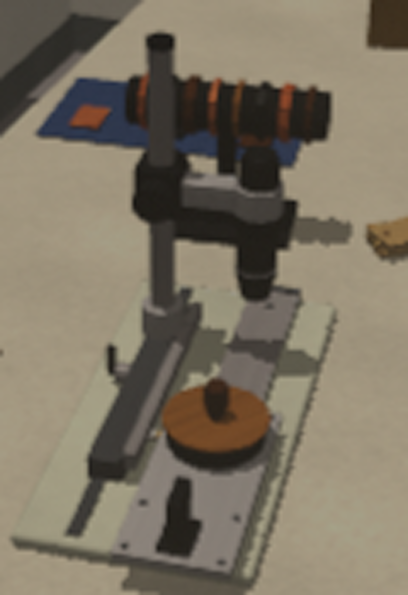

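```bash
python3 - <<'E'
from h import *
from scipy.optimize import least_squares
for n,f in(('side','side1'),('scene','scene1')):
    d=np.load('pics/%s.npy'%f);P=cloud(n,d).reshape(-1,3);P=P[d.ravel()>0]
    box=lambda lo,hi:P[np.all((P>lo)&(P<hi),1)]
    print(n)
    q=box((.35,.2,.002),(.6,.5,.02)) if n=='side' else box((.35,.2,.0025),(.6,.5,.008))
    col=cv2.imread('pics/%s.png'%f)
    c=col.reshape(-1,3)[d.ravel()>0];hs=cv2.cvtColor(c[None],cv2.COLOR_BGR2HSV)[0]
    m=(hs[:,0]<12)&(hs[:,1]>150)&(hs[:,2]>90)&np.all((P>(.33,.2,-.01))&(P<(.65,.55,.03)),1)
    print('mat',m.sum(),cv2.minAreaRect((P[m][:,:2]*1000).astype(np.float32)))
    k=box((.44,-.3,.011),(.76,.2,.017));print('slab',len(k),cv2.minAreaRect((k[:,:2]*1000).astype(np.float32)))
    def circ(lo,hi,r):
        k=box(lo,hi)[:,:2]
        if len(k)<5:return print('few')
        s=least_squares(lambda c:np.hypot(*(k-c).T)-r,k.mean(0),loss='soft_l1',f_scale=.001);print('circ',len(k),s.x.round(4),k.min(0).round(3),k.max(0).round(3),'rms',np.sqrt(np.mean(s.fun**2)).round(4))
    circ((.5,-.25,.09),(.6,-.1,.12),.0175)
    circ((.5,-.25,.125),(.6,-.1,.16),.0175)
    circ((.52,-.05,.075),(.57,.01,.093),.010)
    k=box((.49,-.08,.0595),(.6,.04,.067));print('lid',len(k),k.min(0).round(4),k.max(0).round(4),cv2.minEnclosingCircle((k[:,:2]*1000).astype(np.float32)))
    k=box((.50,.06,.045),(.56,.14,.08));print('gripside',cv2.minAreaRect((k[:,:2]*1000).astype(np.float32)))
    k=box((.50,.06,.08),(.56,.14,.09));print('griptop',len(k),cv2.minAreaRect((k[:,:2]*1000).astype(np.float32)),k[:,2].max())
E
```

```text
side
mat 5066 ((489.2282409667969, 356.9704284667969), (161.8629150390625, 159.2399139404297), 89.779541015625)
slab 1964 ((587.7052612304688, -83.38717651367188), (188.86984252929688, 380.0099792480469), 6.319784164428711)
circ 93 [ 0.5605 -0.1693] [ 0.542 -0.171] [ 0.573 -0.149] rms 0.0019
circ 129 [ 0.5596 -0.1679] [ 0.541 -0.167] [ 0.574 -0.146] rms 0.0016
circ 51 [ 0.5438 -0.0233] [ 0.533 -0.032] [ 0.552 -0.011] rms 0.0024
lid 376 [ 0.5008 -0.0641  0.0595] [0.5845 0.02   0.067 ] ((542.8185424804688, -21.763916015625), 44.14925765991211)
gripside ((525.1702880859375, 98.7201156616211), (33.927947998046875, 11.307273864746094), 76.47391510009766)
griptop 43 ((529.9893188476562, 96.22608184814453), (10.927565574645996, 36.006080627441406), 5.9583845138549805) 0.08673816915113024
scene
mat 1157 ((490.3326416015625, 356.0599365234375), (165.21780395507812, 156.55714416503906), 89.08596801757812)
slab 2135 ((589.17431640625, -87.24679565429688), (190.59896850585938, 382.26263427734375), 6.289592742919922)
circ 62 [ 0.5582 -0.1672] [ 0.551 -0.186] [ 0.577 -0.157] rms 0.0015
circ 98 [ 0.5597 -0.1682] [ 0.549 -0.187] [ 0.578 -0.163] rms 0.0011
few
lid 252 [ 0.5022 -0.0675  0.06  ] [0.5861 0.0191 0.0669] ((544.2071533203125, -24.25965690612793), 43.601688385009766)
gripside ((538.9847412109375, 92.24478912353516), (37.9962043762207, 19.48443603515625), 79.5622329711914)
griptop 33 ((531.1600341796875, 96.37646484375), (11.460575103759766, 34.390647888183594), 7.511867523193359) 0.08884607620100163
```

Consistent results: lid (0.5435,-0.0225), grip (0.530,0.0965, 120 mm away), lens (0.560,-0.168, 146 mm away), base yaw about 6.3°, mat centre (0.4895,0.3565). Now I move round the near side of the scope.

Request:
send_rows(travel=[[1.88, -2.78, 0], [1.88, -2.78, 0], [1.88, -2.78, 0], [1.88, -2.78, 0], [1.88, -2.78, 0], [1.88, -2.78, 0], [1.88, -2.78, 0], [1.88, -2.78, 0], [1.88, -2.78, 0], [1.88, -2.78, 0], [1.88, -2.78, 0], [1.88, -2.78, 0], [1.88, -2.78, 0], [1.88, -2.78, 0], [1.88, -2.78, 0], [1.88, -2.78, 0], [1.88, -2.78, 0], [1.88, -2.78, 0]], yaw=[0, 0, 0, 0, 0, 0, 0, 0, 0, 0, 0, 0, 0, 0, 0, 0, 0, 0])

```text
time_s: 1.9
ee_pos: [0.3597, -0.0209, 0.2311]
eef_rot: [180.0, 0.0, 16.7]
contact_force: [0.9, -0.7, -0.5]
gripper_width: 0.0853
grasp_force: 0.0
```

Request:
send_rows(travel=[[0, 0, 0], [0, 0, 0], [0, 0, 0], [0, 0, 0], [0, 0, 0], [0, 0, 0], [0, 0, 0], [0, 0, 0], [0, 0, 0], [0, 0, 0], [0, 0, 0]], yaw=[-7.96, -7.96, -7.96, -7.96, -7.96, -7.96, -7.96, -7.96, -7.96, -7.96, 0])

```text
time_s: 3.0
ee_pos: [0.3595, -0.0223, 0.2309]
eef_rot: [-180.0, -0.0, 96.2]
contact_force: [0.1, -0.6, -0.1]
gripper_width: 0.0854
grasp_force: 0.0
```

```bash
cat >> h.py <<'E'
from scipy.spatial.transform import Rotation as Ro
def to(x,y,z):
    s=robot.read_state();R=Ro.from_euler('xyz',s['eef_rot'],degrees=True)
    print(round(s['time_s'],2),np.round(s['ee_pos'],4),np.round(s['eef_rot'],2),'F',np.round(s['contact_force'],1),'w',round(s['gripper_width'],4),s['grasp_force'])
    print('tool cm',np.round(R.inv().apply(np.array([x,y,z])-s['ee_pos'])*100,2))
E
python3 -c "
from h import *
print(np.round(robot.camera_model('wrist')['hand_eye'],3))
to(.5435,-.0225,.231)"
```

```text
[[ 0.    -0.963 -0.27   0.069]
 [ 1.     0.001 -0.001 -0.   ]
 [ 0.001 -0.27   0.963 -0.143]
 [ 0.     0.     0.     1.   ]]
3.0 [ 0.3595 -0.0223  0.2309] [-1.7996e+02 -1.0000e-02  9.6250e+01] F [ 0.1 -0.6 -0.1] w 0.0854 0.0
tool cm [-2.03 18.29 -0.02]
```

Request:
send_rows(travel=[[-0.2, 1.83, 0], [-0.2, 1.83, 0], [-0.2, 1.83, 0], [-0.2, 1.83, 0], [-0.2, 1.83, 0], [-0.2, 1.83, 0], [-0.2, 1.83, 0], [-0.2, 1.83, 0], [-0.2, 1.83, 0], [-0.2, 1.83, 0], [0, 0, 0], [0, 0, 0]], yaw=[0, 0, 0, 0, 0, 0, 0, 0, 0, 0, 0, 0])

```text
time_s: 4.2
ee_pos: [0.5433, -0.0222, 0.2307]
eef_rot: [-179.9, -0.0, 96.2]
contact_force: [0.1, -0.6, -0.1]
gripper_width: 0.0857
grasp_force: 0.0
```

```bash
cat >> h.py <<'E'
def wcloud(f):
    s=robot.read_state();p,d=snap('wrist',f);m=robot.camera_model('wrist');K=np.array(m['camera_matrix']);H=np.array(m['hand_eye'])
    v,u=np.indices(d.shape); P=np.stack([(u-K[0,2])/K[0,0]*d,(v-K[1,2])/K[1,1]*d,d],-1)
    P=P@H[:3,:3].T+H[:3,3];R=Ro.from_euler('xyz',s['eef_rot'],degrees=True).as_matrix()
    return p,d,P@R.T+s['ee_pos']
E
python3 - <<'E'
from h import *
to(.5435,-.0225,.12)
p,d,P=wcloud('w1.png');P=P[d>0]
box=lambda lo,hi:P[np.all((P>lo)&(P<hi),1)]
k=box((.48,-.09,.06),(.61,.05,.066));print('lid',len(k),k.min(0),k.max(0),cv2.minEnclosingCircle((k[:,:2]*1000).astype(np.float32)))
k=box((.51,-.05,.074),(.58,.01,.1));print('knob',len(k),k.min(0),k.max(0),cv2.minEnclosingCircle((k[:,:2]*1000).astype(np.float32)))
k=box((.49,.05,.075),(.57,.15,.095));print('grip',len(k),k.min(0),k.max(0),cv2.minAreaRect((k[:,:2]*1000).astype(np.float32)) if len(k)>4 else 0)
E
```

```text
4.2 [ 0.5433 -0.0222  0.2307] [-1.7989e+02 -2.0000e-02  9.6170e+01] F [ 0.1 -0.6 -0.1] w 0.0857 0.0
tool cm [-0.03  0.04 11.07]
lid 4853 [ 0.50171714 -0.06464827  0.06000109] [0.58691643 0.02076553 0.06450759] ((544.3812255859375, -21.828336715698242), 42.92042541503906)
knob 396 [ 0.53448748 -0.03126464  0.07409103] [ 0.55370096 -0.01181115  0.0953618 ] ((544.3615112304688, -21.60899543762207), 9.912346839904785)
grip 564 [0.52367981 0.08012193 0.07567427] [0.53797025 0.11356362 0.08626788] ((530.7732543945312, 96.76969146728516), (11.976699829101562, 33.37300109863281), 4.750707626342773)
```

View pics/w1.png

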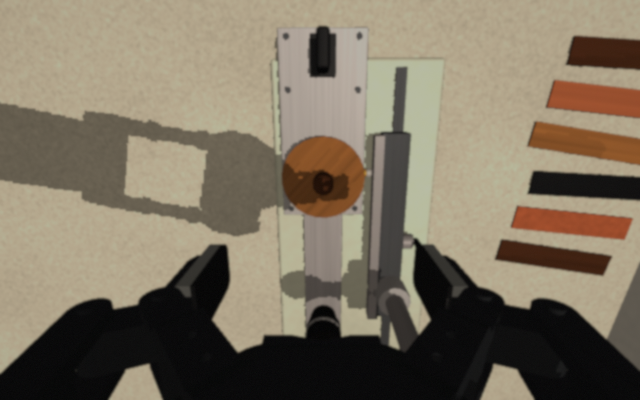

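The wrist picture shows the knob at (324,182), grip (322,52) and tube (322,322), agreeing with the estimates. Descending onto the knob.

Request:
send_rows(travel=[[0, 0.07, 1.2], [0, 0, 1.2], [0, 0, 1.2], [0, 0, 1.2], [0, 0, 1.2], [0, 0, 1.2], [0, 0, 1.2], [0, 0, 1.2], [0, 0, 1.2], [0, 0, 1.2], [0, 0, 1.2], [0, 0, 1.2], [0, 0, 0.5], [0, 0, 0.5], [0, 0, 0.5], [0, 0, 0.4], [0, 0, 0], [0, 0, 0]], yaw=[0, 0, 0, 0, 0, 0, 0, 0, 0, 0, 0, 0, 0, 0, 0, 0, 0, 0])

```text
time_s: 6.05
ee_pos: [0.5448, -0.0222, 0.0684]
eef_rot: [180.0, 0.0, 96.3]
contact_force: [0.2, -0.6, -0.7]
gripper_width: 0.0858
grasp_force: 0.0
```

Request:
send_rows(travel=[[0, 0, 0], [0, 0, 0], [0, 0, 0], [0, 0, 0], [0, 0, 0], [0, 0, 0], [0, 0, 0], [0, 0, 0], [0, 0, 0], [0, 0, 0], [0, 0, 0], [0, 0, 0]], yaw=[0, 0, 0, 0, 0, 0, 0, 0, 0, 0, 0, 0], gripper=255, force=30)

```text
time_s: 7.25
ee_pos: [0.5448, -0.0222, 0.0685]
eef_rot: [180.0, 0.0, 96.3]
contact_force: [-0.7, 0.7, 3.9]
gripper_width: 0.0189
grasp_force: 29.6
```

Request:
send_rows(travel=[[0, 0, -0.2], [0, 0, -0.3], [0, 0, -0.5], [0, 0, -0.8], [0, 0, -0.9], [0, 0, -0.9], [0, 0, -0.9], [0, 0, -0.9], [0, 0, -0.9], [0, 0, -0.9], [0, 0, -0.9], [0, 0, -0.8], [0, 0, -0.4], [0, 0, 0]], yaw=[0, 0, 0, 0, 0, 0, 0, 0, 0, 0, 0, 0, 0, 0])

```text
time_s: 8.65
ee_pos: [0.5452, -0.0223, 0.1621]
eef_rot: [179.9, 0.0, 96.3]
contact_force: [-0.5, 0.9, -1.8]
gripper_width: 0.0185
grasp_force: 29.4
```

```bash
python3 -c "
from h import *
to(.4895,.3565,.16)"
```

```text
8.65 [ 0.5452 -0.0223  0.1621] [1.7992e+02 2.0000e-02 9.6260e+01] F [-0.5  0.9 -1.8] w 0.0185 29.36634368263185
tool cm [38.26 -1.41  0.2 ]
```

Request:
send_rows(travel=[[0.8, 0, 0], [1.6, 0, 0], [2.3, -0.1, 0], [2.3, -0.1, 0], [2.3, -0.1, 0], [2.3, -0.1, 0], [2.3, -0.1, 0], [2.3, -0.1, 0], [2.3, -0.1, 0], [2.3, -0.1, 0], [2.3, -0.1, 0], [2.3, -0.1, 0], [2.3, -0.1, 0], [2.3, -0.1, 0], [2.3, -0.1, 0], [2.3, -0.1, 0], [1.9, 0, 0], [1.2, 0, 0], [0.6, 0, 0], [0, 0, 0]], yaw=[0, 0, 0, 0, 0, 0, 0, 0, 0, 0, 0, 0, 0, 0, 0, 0, 0, 0, 0, 0])

```text
time_s: 10.65
ee_pos: [0.4887, 0.3575, 0.1611]
eef_rot: [-180.0, 0.0, 96.3]
contact_force: [-0.4, -0.4, -0.6]
gripper_width: 0.0187
grasp_force: 29.4
```

```bash
python3 - <<'E'
from h import *
to(.4895,.3565,.0185)
p,d=snap('side','s2.png')
cv2.imwrite('pics/c2.png',cv2.resize(p[170:400,200:400,::-1],None,fx=2.6,fy=2.6))
P=cloud('side',d).reshape(-1,3)
k=P[np.all((P>(.43,.29,.07))&(P<(.55,.42,.17)),1)]
h=np.histogram(k[:,2],np.arange(.07,.17,.004));print(list(zip(h[1].round(3),h[0])))
E
```

```text
10.65 [0.4887 0.3575 0.1611] [-1.7999e+02  2.0000e-02  9.6320e+01] F [-0.4 -0.4 -0.6] w 0.0187 29.35399423353374
tool cm [-0.11  0.07 14.26]
[(np.float64(0.07), np.int64(0)), (np.float64(0.074), np.int64(0)), (np.float64(0.078), np.int64(0)), (np.float64(0.082), np.int64(0)), (np.float64(0.086), np.int64(0)), (np.float64(0.09), np.int64(0)), (np.float64(0.094), np.int64(0)), (np.float64(0.098), np.int64(0)), (np.float64(0.102), np.int64(0)), (np.float64(0.106), np.int64(0)), (np.float64(0.11), np.int64(0)), (np.float64(0.114), np.int64(0)), (np.float64(0.118), np.int64(0)), (np.float64(0.122), np.int64(0)), (np.float64(0.126), np.int64(0)), (np.float64(0.13), np.int64(0)), (np.float64(0.134), np.int64(0)), (np.float64(0.138), np.int64(0)), (np.float64(0.142), np.int64(0)), (np.float64(0.146), np.int64(3)), (np.float64(0.15), np.int64(522)), (np.float64(0.154), np.int64(393)), (np.float64(0.158), np.int64(10)), (np.float64(0.162), np.int64(17))]
```

View pics/c2.png

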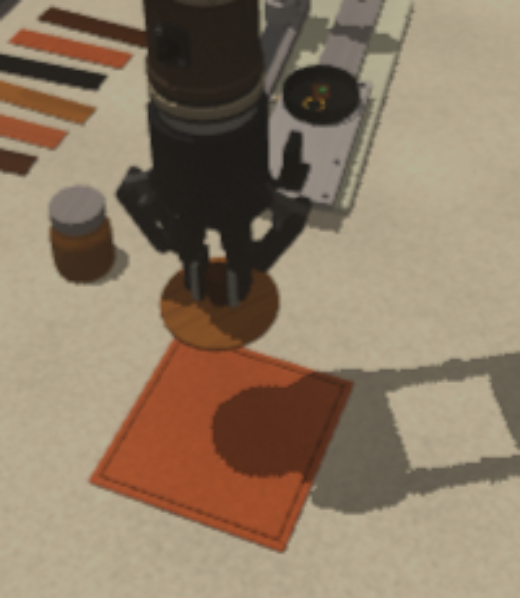

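The picture shows the lid held level above the mat, with the pendant visible in the dish. Lowering.

Request:
send_rows(travel=[[-0.1, 0.07, 0.6], [0, 0, 1.2], [0, 0, 1.3], [0, 0, 1.3], [0, 0, 1.3], [0, 0, 1.3], [0, 0, 1.3], [0, 0, 1.3], [0, 0, 1.3], [0, 0, 1.0], [0, 0, 0.7], [0, 0, 0.4], [0, 0, 0.2], [0, 0, 0.2], [0, 0, 0.1], [0, 0, 0.1], [0, 0, 0.1], [0, 0, 0]], yaw=[0, 0, 0, 0, 0, 0, 0, 0, 0, 0, 0, 0, 0, 0, 0, 0, 0, 0])

```text
time_s: 12.5
ee_pos: [0.4898, 0.3561, 0.0244]
eef_rot: [180.0, -0.0, 96.3]
contact_force: [0.6, 0.8, -0.3]
gripper_width: 0.0186
grasp_force: 29.4
```

Request:
send_rows(travel=[[0, 0, 0.07], [0, 0, 0.07], [0, 0, 0.07], [0, 0, 0]], yaw=[0, 0, 0, 0])

```text
time_s: 12.9
ee_pos: [0.4897, 0.356, 0.022]
eef_rot: [-180.0, 0.0, 96.3]
contact_force: [0.5, 1.0, -1.2]
gripper_width: 0.0184
grasp_force: 29.4
```

Request:
send_rows(travel=[[0, 0, 0.05], [0, 0, 0.05], [0, 0, 0.05], [0, 0, 0.05], [0, 0, 0]], yaw=[0, 0, 0, 0, 0])

```text
time_s: 13.4
ee_pos: [0.4897, 0.356, 0.0201]
eef_rot: [-180.0, 0.0, 96.3]
contact_force: [-0.6, -0.4, -1.2]
gripper_width: 0.0184
grasp_force: 29.4
```

Request:
send_rows(travel=[[0, 0, 0.04], [0, 0, 0.04], [0, 0, 0]], yaw=[0, 0, 0])

```text
time_s: 13.7
ee_pos: [0.4897, 0.356, 0.0193]
eef_rot: [-180.0, 0.0, 96.3]
contact_force: [-0.3, -0.5, -0.8]
gripper_width: 0.0187
grasp_force: 29.4
```

Request:
send_rows(travel=[[0, 0, 0.04], [0, 0, 0.04], [0, 0, 0]], yaw=[0, 0, 0])

```text
time_s: 14.0
ee_pos: [0.4898, 0.3561, 0.0186]
eef_rot: [-180.0, -0.0, 96.3]
contact_force: [0.0, -0.5, -0.7]
gripper_width: 0.0185
grasp_force: 29.4
```

Request:
send_rows(travel=[[0, 0, 0.04], [0, 0, 0]], yaw=[0, 0])

```text
time_s: 14.2
ee_pos: [0.4898, 0.3561, 0.0185]
eef_rot: [-180.0, 0.0, 96.3]
contact_force: [-0.9, -1.3, 2.0]
gripper_width: 0.0188
grasp_force: 29.6
```

Request:
send_rows(travel=[[0, 0, 0.04], [0, 0, 0]], yaw=[0, 0])

```text
time_s: 14.4
ee_pos: [0.4898, 0.3561, 0.0185]
eef_rot: [-180.0, 0.0, 96.3]
contact_force: [-1.5, -1.7, 5.5]
gripper_width: 0.0188
grasp_force: 29.9
```

Contact felt (5.5 N at the expected height). Releasing and rising.

Request:
send_rows(travel=[[0, 0, 0], [0, 0, 0], [0, 0, 0], [0, 0, 0], [0, 0, 0], [0, 0, 0], [0, 0, 0], [0, 0, 0]], yaw=[0, 0, 0, 0, 0, 0, 0, 0], gripper=0)

```text
time_s: 15.2
ee_pos: [0.4898, 0.3561, 0.0178]
eef_rot: [180.0, 0.0, 96.3]
contact_force: [0.9, -0.2, -1.0]
gripper_width: 0.0854
grasp_force: 0.0
```

Request:
send_rows(travel=[[0, 0, -0.5], [0, 0, -1], [0, 0, -1.5], [0, 0, -1.5], [0, 0, -1.5], [0, 0, -1.5], [0, 0, -1.5], [0, 0, -1.5], [0, 0, -1.5], [0, 0, -1], [0, 0, -0.6], [0, 0, 0]], yaw=[0, 0, 0, 0, 0, 0, 0, 0, 0, 0, 0, 0])

```text
time_s: 16.4
ee_pos: [0.4903, 0.3564, 0.1548]
eef_rot: [179.9, -0.0, 96.3]
contact_force: [-0.2, 0.1, 0.6]
gripper_width: 0.0855
grasp_force: 0.0
```

```bash
python3 - <<'E'
from h import *
to(.5307,.0967,.155)
p,d,P=wcloud('w2.png');P=P[d>0]
k=P[np.all((P>(.43,.29,.0135))&(P<(.56,.42,.02)),1)];print('disc?',len(k),cv2.minEnclosingCircle((k[:,:2]*1000).astype(np.float32)) if len(k) else 0)
k=P[np.all((P>(.43,.29,.025))&(P<(.56,.42,.06)),1)];print('knob',len(k),k.mean(0),k.max(0))
p,d=snap('side','s3.png');P=cloud('side',d).reshape(-1,3)
k=P[np.all((P>(.5,.06,.08))&(P<(.56,.14,.09)),1)];print('griptop',len(k),cv2.minAreaRect((k[:,:2]*1000).astype(np.float32)) if len(k) else 0)
E
```

```text
16.4 [0.4903 0.3564 0.1548] [ 1.7991e+02 -4.0000e-02  9.6260e+01] F [-0.2  0.1  0.6] w 0.0855 0.0
tool cm [-26.26   1.18  -0.03]
disc? 30 ((488.40423583984375, 356.98138427734375), 40.785064697265625)
knob 469 [0.48927573 0.35835681 0.04133745] [0.49947398 0.3664727  0.0454463 ]
griptop 42 ((529.5955810546875, 96.87077331542969), (10.368355751037598, 31.44814109802246), 2.055616855621338)
```

Lid sits flat on the mat (knob top 45 mm, centred). Moving over the grip and checking the column foot's height.

Request:
send_rows(travel=[[-0.8, 0, 0], [-1.5, 0, 0], [-2, 0.1, 0], [-2, 0.1, 0], [-2, 0.1, 0], [-2, 0.1, 0], [-2, 0.1, 0], [-2, 0.1, 0], [-2, 0.1, 0], [-2, 0.1, 0], [-2, 0.1, 0], [-2, 0.1, 0], [-2, 0.1, 0], [-1.1, 0.1, 0], [-0.8, 0, 0], [-0.1, 0, 0], [0, 0, 0]], yaw=[0, 0, 0, 0, 0, 0, 0, 0, 0, 0, 0, 0, 0, 0, 0, 0, 0])

```text
time_s: 18.2
ee_pos: [0.5303, 0.096, 0.1537]
eef_rot: [-180.0, -0.0, 96.2]
contact_force: [-0.3, 0.4, -0.3]
gripper_width: 0.085
grasp_force: 0.0
```

```bash
python3 - <<'E'
from h import *
to(.5307,.0967,.05)
a=np.deg2rad(6.3);R=np.array([[np.cos(a),-np.sin(a)],[np.sin(a),np.cos(a)]])
for f in('side1','scene1'):
    P=cloud(f[:-1],np.load('pics/%s.npy'%f)).reshape(-1,3)
    q=P.copy();q[:,:2]=(P[:,:2]-[.5597,-.168])@R
    for x in np.arange(.02,.1,.01):
        k=q[(q[:,0]>x)&(q[:,0]<x+.01)&(q[:,1]>.04)&(q[:,1]<.2)&(q[:,2]<.1)]
        print(f,x.round(2),len(k),k[:,2].max().round(3) if len(k) else '', k[k[:,2]>.03][:,1].max(initial=0).round(3))
p,d,P=wcloud('w3.png');P=P[d>0]
k=P[np.all((P>(.49,.05,.078))&(P<(.57,.15,.09)),1)];print(len(k),cv2.minAreaRect((k[:,:2]*1000).astype(np.float32)) if len(k) else 0)
E
```

```text
18.2 [0.5303 0.096  0.1537] [-1.7999e+02 -2.0000e-02  9.6240e+01] F [-0.3  0.4 -0.3] w 0.085 0.0
tool cm [ 0.06  0.05 10.37]
side1 0.02 95 0.064 0.199
side1 0.03 83 0.065 0.198
side1 0.04 41 0.062 0.198
side1 0.05 198 0.047 0.189
side1 0.06 124 0.046 0.194
side1 0.07 147 0.039 0.192
side1 0.08 140 0.038 0.194
side1 0.09 77 0.038 0.189
scene1 0.02 63 0.067 0.199
scene1 0.03 79 0.068 0.199
scene1 0.04 65 0.065 0.199
scene1 0.05 41 0.05 0.186
scene1 0.06 145 0.049 0.19
scene1 0.07 130 0.042 0.187
scene1 0.08 129 0.042 0.191
scene1 0.09 209 0.042 0.186
719 ((530.901611328125, 97.67050170898438), (11.618809700012207, 33.041343688964844), 6.715888023376465)
```

Request:
send_rows(travel=[[0.12, 0.06, 0.6], [0, 0, 1.0], [0, 0, 1.2], [0, 0, 1.2], [0, 0, 1.2], [0, 0, 1.2], [0, 0, 1.0], [0, 0, 0.9], [0, 0, 0.7], [0, 0, 0.6], [0, 0, 0.4], [0, 0, 0], [0, 0, 0]], yaw=[0, 0, 0, 0, 0, 0, 0, 0, 0, 0, 0, 0, 0])

```text
time_s: 19.55
ee_pos: [0.5311, 0.0972, 0.054]
eef_rot: [180.0, -0.0, 96.3]
contact_force: [-0.0, -0.3, 0.6]
gripper_width: 0.0855
grasp_force: 0.0
```

Request:
send_rows(travel=[[0, 0, 0], [0, 0, 0], [0, 0, 0], [0, 0, 0], [0, 0, 0], [0, 0, 0], [0, 0, 0], [0, 0, 0], [0, 0, 0], [0, 0, 0], [0, 0, 0], [0, 0, 0]], yaw=[0, 0, 0, 0, 0, 0, 0, 0, 0, 0, 0, 0], gripper=255, force=40)

```text
time_s: 20.75
ee_pos: [0.5314, 0.0973, 0.054]
eef_rot: [179.9, 0.0, 96.3]
contact_force: [2.0, 0.6, 0.4]
gripper_width: 0.0115
grasp_force: 42.3
```

```bash
python3 - <<'E'
from h import *
to(.5308+.1462*np.sin(np.deg2rad(6.3)),.0972-.1462*np.cos(np.deg2rad(6.3)),.053)
E
```

```text
20.75 [0.5314 0.0973 0.054 ] [179.93   0.    96.27] F [2.  0.6 0.4] w 0.0115 42.28439390659332
tool cm [-14.62  -0.05   0.1 ]
```

Request:
send_rows(travel=[[-0.2, 0, 0], [-0.4, 0, 0], [-0.6, 0, 0], [-0.6, 0, 0], [-0.6, 0, 0], [-0.6, 0, 0], [-0.6, 0, 0], [-0.5, 0, 0], [-0.4, 0, 0], [-0.3, 0, 0], [-0.2, 0, 0]], yaw=[0, 0, 0, 0, 0, 0, 0, 0, 0, 0, 0])

```text
time_s: 21.85
ee_pos: [0.5369, 0.0477, 0.054]
eef_rot: [179.9, -0.0, 96.2]
contact_force: [3.0, 4.0, 0.1]
gripper_width: 0.0113
grasp_force: 42.2
```

```bash
python3 - <<'E'
from h import *
to(.5474,-.0481,.054)
E
```

```text
21.85 [0.5369 0.0477 0.054 ] [ 1.7993e+02 -3.0000e-02  9.6240e+01] F [3.  4.  0.1] w 0.0113 42.24344551563263
tool cm [-9.63  0.   -0.  ]
```

Request:
send_rows(travel=[[-0.2, 0, 0], [-0.4, 0, 0], [-0.6, 0, 0], [-0.7, 0, 0], [-0.7, 0, 0], [-0.7, 0, 0], [-0.7, 0, 0], [-0.7, 0, 0], [-0.7, 0, 0], [-0.7, 0, 0], [-0.6, 0, 0], [-0.5, 0, 0], [-0.4, 0, 0], [-0.2, 0, 0], [0, 0, 0]], yaw=[0, 0, 0, 0, 0, 0, 0, 0, 0, 0, 0, 0, 0, 0, 0])

```text
time_s: 23.35
ee_pos: [0.5456, -0.0307, 0.054]
eef_rot: [179.9, 0.1, 96.3]
contact_force: [3.9, 0.9, 0.1]
gripper_width: 0.0116
grasp_force: 42.2
```

```bash
python3 - <<'E'
from h import *
to(.5474,-.0481,.054)
E
```

```text
23.35 [ 0.5456 -0.0307  0.054 ] [1.7991e+02 6.0000e-02 9.6260e+01] F [3.9 0.9 0.1] w 0.0116 42.169493436813354
tool cm [-1.75 -0.02  0.  ]
```

Request:
send_rows(travel=[[-0.2, 0, 0], [-0.3, 0, 0], [-0.3, 0, 0], [-0.2, 0, 0], [0, 0, 0]], yaw=[0, 0, 0, 0, 0])

```text
time_s: 23.85
ee_pos: [0.5467, -0.0403, 0.054]
eef_rot: [179.9, 0.0, 96.3]
contact_force: [5.9, 0.6, -0.4]
gripper_width: 0.0115
grasp_force: 42.2
```

Request:
send_rows(travel=[[-0.05, 0, 0], [-0.05, 0, 0], [-0.05, 0, 0], [-0.05, 0, 0]], yaw=[0, 0, 0, 0])

```text
time_s: 24.25
ee_pos: [0.5468, -0.0416, 0.054]
eef_rot: [179.9, -0.0, 96.3]
contact_force: [5.4, 4.0, 0.2]
gripper_width: 0.0113
grasp_force: 42.2
```

Request:
send_rows(travel=[[-0.05, 0, 0], [-0.05, 0, 0]], yaw=[0, 0])

```text
time_s: 24.45
ee_pos: [0.547, -0.0428, 0.054]
eef_rot: [179.9, -0.0, 96.3]
contact_force: [4.8, 2.0, -0.3]
gripper_width: 0.0114
grasp_force: 42.2
```

Request:
send_rows(travel=[[-0.05, 0, 0], [-0.05, 0, 0]], yaw=[0, 0])

```text
time_s: 24.65
ee_pos: [0.5471, -0.044, 0.054]
eef_rot: [179.9, 0.0, 96.3]
contact_force: [4.3, 2.3, -0.7]
gripper_width: 0.0116
grasp_force: 42.2
```

Request:
send_rows(travel=[[-0.05, 0, 0], [-0.05, 0, 0]], yaw=[0, 0])

```text
time_s: 24.85
ee_pos: [0.5473, -0.0454, 0.054]
eef_rot: [179.9, 0.1, 96.3]
contact_force: [6.1, -0.0, -1.2]
gripper_width: 0.0113
grasp_force: 42.1
```

Request:
send_rows(travel=[[-0.05, 0, 0]], yaw=[0])

```text
time_s: 24.95
ee_pos: [0.5474, -0.0462, 0.054]
eef_rot: [179.9, 0.1, 96.3]
contact_force: [4.5, -1.9, -1.6]
gripper_width: 0.0112
grasp_force: 42.1
```

Request:
send_rows(travel=[[-0.05, 0, 0]], yaw=[0])

```text
time_s: 25.05
ee_pos: [0.5474, -0.047, 0.054]
eef_rot: [179.9, 0.1, 96.3]
contact_force: [6.1, -1.6, -0.2]
gripper_width: 0.0114
grasp_force: 42.1
```

Request:
send_rows(travel=[[-0.05, 0, 0]], yaw=[0])

```text
time_s: 25.15
ee_pos: [0.5475, -0.0476, 0.054]
eef_rot: [179.9, 0.1, 96.3]
contact_force: [5.3, -1.6, -0.7]
gripper_width: 0.0119
grasp_force: 42.1
```

The pull-in has begun (the force along the rail turned negative). I go on gently until it balances.

Request:
send_rows(travel=[[-0.03, 0, 0], [0, 0, 0]], yaw=[0, 0])

```text
time_s: 25.35
ee_pos: [0.5475, -0.0478, 0.054]
eef_rot: [179.9, 0.1, 96.3]
contact_force: [5.3, -1.7, -1.1]
gripper_width: 0.011
grasp_force: 42.1
```

Request:
send_rows(travel=[[-0.03, 0, 0], [0, 0, 0]], yaw=[0, 0])

```text
time_s: 25.55
ee_pos: [0.5475, -0.0478, 0.054]
eef_rot: [179.9, 0.1, 96.3]
contact_force: [5.9, 0.5, -0.8]
gripper_width: 0.0117
grasp_force: 42.1
```

Request:
send_rows(travel=[[-0.03, 0, 0], [0, 0, 0]], yaw=[0, 0])

```text
time_s: 25.75
ee_pos: [0.5475, -0.0478, 0.054]
eef_rot: [179.9, 0.1, 96.3]
contact_force: [5.2, 0.0, 0.0]
gripper_width: 0.0112
grasp_force: 42.2
```

Request:
send_rows(travel=[[-0.04, 0, 0], [0, 0, 0], [0, 0, 0]], yaw=[0, 0, 0])

```text
time_s: 26.05
ee_pos: [0.5475, -0.0479, 0.054]
eef_rot: [179.9, 0.0, 96.3]
contact_force: [4.3, 0.4, -0.0]
gripper_width: 0.0114
grasp_force: 42.2
```

```bash
python3 - <<'E'
from h import *
F=[]
for i in range(4):
    p,d=robot.snapshot('side');F.append(robot.read_state()['contact_force'])
print(np.mean(F,0),np.dot(np.mean(F,0)[:2],[-.11,.994]))
cv2.imwrite('pics/c4.png',cv2.resize(p[80:360,220:400,::-1],None,fx=2.1,fy=2.1))
to(.5475,-.0478,.054)
E
```

```text
[ 4.85734672  1.5844405  -0.60464342] 1.0406257150304548
26.25 [ 0.5475 -0.0479  0.054 ] [1.7991e+02 3.0000e-02 9.6260e+01] F [ 4.4  1.8 -0.6] w 0.0114 42.21794128417969
tool cm [ 0.01  0.   -0.  ]
```

View pics/c4.png

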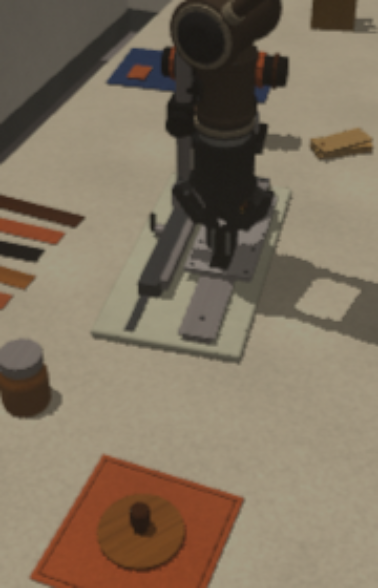

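The lid lies knob up on the mat. The stage has moved 146 mm, as measured, and rests in the notch with only about 1 N along the rail. Handing in.

```bash
python3 -c "
from station import robot
print(robot.job_done())"
```

```text
the job is handed in; nothing more can be done
None
```

The job is handed in at about 26 s of the 69 s allowed. The lid is on the mat knob up, the stage is in the notch after 146 mm of travel, and the gripper still holds the grip. The jar, bracelet stand and tags were not touched.

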